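Set the weighing pot on the scale and hold the ingredient box open

TASK

I am about to weigh out hazelnuts and need both hands for it. Stand the small metal pot upright, mouth up, in the round pan of the scale and let go of it (set it down, do not drop it); then lift the steel flap of the ingredient box by its handle to 60 degrees from closed and stay there holding it, because it falls shut by itself: finish while still holding the flap, and do not let it drop on the way. Leave the ramekin, the sugar dredger and the dough scraper where they are.

Things in the scene. Friction and masses are not known exactly. Their poses are not given: they have to be found in the camera images.
- pot: small open weighing pot of plain bright metal, loose, about 90 g, standing mouth up on the table at the start; 52 mm outside diameter at the foot, 56 mm at the rim, 66 mm high, wall 2 mm. Origin: centre of its underside; z points up out of the mouth. Best taken across its outside from above
- scale: compact white bench scale, fixed to the table, 190 mm (its x) by 150 mm (its y), housing top 36 mm above the table. Origin: centre of its underside; its -x end carries the display, its round pan lies towards +x
- scale_pan (a point): centre of the flat inner floor of the scale's round steel pan, 46 mm above the table and 25 mm towards +x from the scale's origin. The pan is a shallow dish: inner floor about 110 mm across, rim 8 mm higher than the floor, 124 mm across outside. It does not sink or turn
- bin: ingredient box of white plastic with a stainless steel top, fixed to the table, 260 mm deep (its x), 240 mm wide (its y), 125 mm high, filled with hazelnuts to about 80 mm; thin carrying grips stand out 24 mm from its two ends at 85 mm height. Origin: centre of its underside; -x is its front, which looks roughly towards the robot. The rear 75 mm of the top is a fixed cover, the rest is the hinged flap
- flap (a joint): angle of the flap in rad: 0 closed (level), grows as the front edge rises, 1.047 is 60 degrees, stop at 1.4. No stay and no spring: it falls shut under its own weight (about 0.55 kg, some 2.5 N lifted at the handle when closed) from every angle
- flap_handle (a point): middle of the grip bar of the flap's D-shaped steel handle; moves and turns with the flap. Round bar 12 mm thick, 120 mm long, along the box's y, in the flap's plane, 38 mm beyond its front edge (29 mm clear); closed: 41 mm before the box's front wall, 127 mm above the table. Legs at its ends join it to the flap, the middle 100 mm are free. It can turn in a pinch grip as the flap swings
- flap_hinge (a point): middle of the flap's hinge line, fixed on the box, 55 mm towards +x from the box's origin and 127 mm above the table; the hinge line runs along the box's y axis, which the point shares. The handle bar moves about it on a circle of 226 mm radius, starting straight towards the box's -x and rising
- ramekin: bystander, loose: low white ceramic ramekin, 90 mm across, 45 mm high. Origin: centre of its underside
- dredger: bystander, loose: plain steel sugar dredger with a domed top, 70 mm across, 116 mm high. Origin: centre of its underside
- scraper: bystander, loose: dough scraper lying flat, steel blade with white plastic grip, 103 mm by 120 mm, 22 mm high. Origin: under the middle of the blade
Mind the look-alikes: they are no part of the job. Several things look just like the pot: the one meant starts nearest to the robot's base.

How it is judged:
On the way:
1. the pot stands upright in the scale's pan, let go and at rest, with the flap still closed (horizontal distance between pot and scale_pan below 0.031 m and z of pot in the frame of scale_pan between -0.004 and 0.004 m and angle between pot's own z axis and vertical below 0.08 rad and contact force between the fingers and pot below 0.05 N and linear speed of pot below 0.02 m/s and value of joint flap below 0.09 rad), for 0.2 s.
At the end, for the whole second after the job is handed in: The flap is held still at 60 degrees, give or take 6, by the robot alone (it touches the flap with at least 0.3 N and no loose thing props it), and the pot stands upright, flat on the floor of the scale's pan inside its rim, let go and at rest (value of joint flap between 0.942 and 1.152 rad and velocity of joint flap between -0.1 and 0.1 rad/s and contact force between any of the fingers, the arm and bin above 0.3 N and contact force between each of bin, the fingers and pot below 0.05 N and contact force between bin and ramekin below 0.05 N and contact force between bin and dredger below 0.05 N and contact force between bin and scraper below 0.05 N and horizontal distance between pot and scale_pan below 0.031 m and z of pot in the frame of scale_pan between -0.004 and 0.004 m and angle between pot's own z axis and vertical below 0.08 rad and linear speed of pot below 0.02 m/s); the arm keeps its last pose, push and grip.
It fails at once if the pot is let go more than 20 mm above the scale's pan (z of pot in the frame of scale_pan above 0.02 m and contact force between the fingers and pot below 0.01 N).
It fails at once if the flap is let drop (falls shut faster than 1.5 rad/s) (velocity of joint flap below -1.5 rad/s).
It fails at once if a bystander is moved by more than 30 mm or tipped (distance of any of ramekin, dredger, scraper from where it was at the start of the episode above 0.03 m or angle between any of ramekin, dredger's own z axis and vertical above 0.4 rad).
It also fails if it takes over 58 s, if anything falls off the work surface, if the arm or the gripper's body presses on something with over 40 N, if the wrist force passes 120 N, or if a joint passes its speed limit or range.

ROBOT

A 6-joint arm with a two-finger parallel gripper is mounted at the origin on the work surface. World frame = base frame: x ahead of the robot, y to its left, z up, the work surface at z = 0. Lengths are in m, angles in rad, forces in N, time in s.
With the tool pointing down it reaches from about 0.25 to 0.775 m from the base axis. Payload 4 kg.
Tool frame: the origin (TCP) lies on the centre line of the jaws, within the pads' length; the fingertips stand 17 mm ahead of it and the grasp point (between the pads) lies 2 mm behind it; z points along the fingers, y is the line along which they close (so a half turn about z gives the same grasp; the last joint's range is limited). The gripper opens to 94 mm and grips with 3 to 60 N. Pads are 16 mm wide; open, the fingers measure 119 mm over their backs; the gripper's body (75 mm by 177 mm) begins 78 mm behind the grasp point.
Start: joints at [1.193, 0.087, 1.371, -0, 1.684, -0.103], TCP at [0.149, 0.529, 0.223] pointing down, gripper open.
Joint ranges: [-3.1, 3.1], [-0.76, 2.03], [0.27, 2.55], [-1.08, 4.22], [0.17, 2.65], [-2.57, 2.57]. Speed limits (rad/s): [2.79, 2.79, 3.14, 3.14, 3.14, 3.14].

INTERFACE

Orientations are given as [roll, pitch, yaw] about the fixed x, y, z axes, in that order (R = Rz(yaw) Ry(pitch) Rx(roll)).
In Python, from bench import robot gives the robot as it stands.
- The arm moves only by the tool servo_tool, never from a script. Its argument "plan" is a list of rows, each a list of 7 numbers: the shift along the tool's x, y, z normalised to -1 to 1, where 1 is 0.1 m, then the turn, a rotation vector about the tool's x, y, z normalised to -1 to 1, where 1 is pi/2 rad, then the finger opening in mm, from 0 to 94. In form: [[x, y, z, ax, ay, az, gripper], ...]. A call has 1 to 12 rows; each row is the pose to reach, as a shift and turn from the pose commanded when the call began, along the tool's axes at that moment; what a row does not reach only later rows make up. A row lasts 1/12 s, in which the tool goes at most 41.7 mm and 7.16 degrees, less where a joint would pass 70% of its speed; a pose out of reach is approached as far as the arm can. A call with a number of a shift or a turn outside -1 to 1 is refused whole. A call with a gripper value outside its range is refused whole. The fingers move at their own pace and stop on an object; the grip force is fixed at half the most. Time passes only in rows, so rows that repeat a pose let the fingers close. It gives the time, the measured TCP pose, the force, the opening and the grip force at its end, in the units of the state.
- robot.get_obs(): the state, without advancing time (a new reading comes with each control period).
- robot.snapshot(name): name is "scene" or "side" or "wrist"; returns the picture (480x640x3 uint8, red, green, blue); there is no depth.
- robot.camera_params(name): a dict with "camera_matrix" (3x3 intrinsics, pixels), "rvec" (rotation vector, rad) and "tvec" (3), from world to camera coordinates, as OpenCV has them; the wrist camera has in their place "tool_from_camera" (4x4, takes a point from camera to tool coordinates, whose origin is the TCP and whose axes are the flange's). Camera axes: x right, y down, z forward; pixel columns grow to the right and rows downward; lengths in m; the calibration is good to about 2 mm. A picture is of the moment at which its call begins: read the wrist's pose just before it. camera_params takes no time and is no camera call.
- robot.close_job(): hands the job in; it is judged then, once.
Trained networks look in the newest picture that a camera, given by its name, has taken for a name from the list of things; names that differ only in an ending like _2 or _b are one class to them, and where a whole thing is asked for, a point or a joint stands for the part that bears it (a point fixed in the world has none). Each returns a list of dicts, best first, with "conf" (0 to 1); they miss things now and then, are a little off and sometimes report something else, mostly with a low value. They report only what shows in the picture. A call takes as long as a camera call. They do not tell look-alikes from the thing itself.
- robot.find_in(thing, camera): "extent" ([centre column, centre row, width, height] in pixels, round what is visible of it).
The state is a dict: "time": time; "joint_positions": joint angles; "qvel": joint speeds; "joint_torque": joint torques, N m; "tool_pos": TCP position; "ee_rot": TCP orientation; "wrist_force": force on the tool from outside, world axes, zero at the start; "wrist_torque": the same for the moment, N m; "width": finger opening in m; "finger_force": force on a finger pad.
Only numpy, scipy, OpenCV 4.12 (cv2) and the standard library are available. Lean on these libraries where they do the work, as an engineer would, in place of code of your own. Each camera call takes 0.05 s, during which the arm holds its last target. There are 200 camera calls.

## Working session

There is one attempt and no reset: what is moved stays moved. The work goes in short steps, Python scripts to look and compute and a tool call to move; the robot and the scene stay as the last step left them, time stands still between calls to the robot, and variables do not carry over. Pictures are saved under pics/ and viewed, at most 10 in all, crops included, and the job is handed in when it is done.

Besides the shell and the picture viewer there is one more tool, called after "Emit:" by a JSON object that holds its "method" and its "body", one argument or row to a line. servo_tool: Moves the arm, as the interface text tells. Scaled input: -1 to 1 covers 0.1 m each way for a shift and pi/2 rad each way for a turn. Its arguments: {"type":"object","properties":{"plan":{"type":"array","items":{"type":"array","items":{"type":"number"}}}},"required":["plan"]}

```bash
mkdir -p pics; cat > h.py <<'E'
import numpy as np, cv2
from scipy.spatial.transform import Rotation as R
from bench import robot
def cam(n):
    p=robot.camera_params(n); K=np.array(p["camera_matrix"])
    if n=="wrist":
        o=robot.get_obs(); T=np.eye(4); T[:3,:3]=R.from_euler("xyz",o["ee_rot"]).as_matrix(); T[:3,3]=o["tool_pos"]
        C=np.linalg.inv(T@np.array(p["tool_from_camera"])); return K,C[:3,:3],C[:3,3]
    return K,cv2.Rodrigues(np.array(p["rvec"]))[0],np.array(p["tvec"]).ravel()
def ray(n,u,v,z):
    K,r,t=cam(n); d=r.T@np.linalg.inv(K)@[u,v,1]; c=-r.T@t
    return c+d*(z-c[2])/d[2]
def proj(n,P):
    K,r,t=cam(n); q=(K@(r@np.atleast_2d(P).T+t[:,None])).T; return q[:,:2]/q[:,2:]
def snap(n,f):
    im=robot.snapshot(n); cv2.imwrite("pics/"+f,im[:,:,::-1]); return im
def rel(pos,rot=None):
    "target pose -> plan units from present measured pose"
    o=robot.get_obs(); r=R.from_euler("xyz",o["ee_rot"])
    s=r.inv().apply(np.array(pos)-o["tool_pos"])/0.1
    a=np.zeros(3) if rot is None else (r.inv()*rot).as_rotvec()/(np.pi/2)
    return np.round(s,3),np.round(a,3)
E
python3 - <<'E'
from h import *
print(robot.get_obs())
for n in ("scene","side","wrist"):
    snap(n,n+"0.png"); K,r,t=cam(n); print(n,-r.T@t,r[2])
    for th in ("pot","scale","scale_pan","bin","flap_handle","ramekin","dredger","scraper"):
        for d in robot.find_in(th,n): 
            e=d["extent"]
            if d["conf"]>.3: print(n,th,round(d["conf"],2),np.round(e),np.round(ray(n,e[0],e[1]+e[3]/2*0,0.033),3))
E
```

```text
{'time': 0.0, 'joint_positions': array([ 1.19288826e+00,  8.79560439e-02,  1.37223368e+00,  9.28357704e-06,
        1.68357908e+00, -1.03085109e-01]), 'qvel': array([ 0.00062137,  0.00028601, -0.00101482, -0.00048682, -0.00147773,
       -0.00012751]), 'joint_torque': array([ 7.59980994e-04, -3.40200770e+01, -3.02417922e+01,  7.18299346e-02,
        3.33333551e-02, -1.65142906e-04]), 'tool_pos': array([0.14906509, 0.52889459, 0.221314  ]), 'ee_rot': array([-3.13942901e+00, -2.33108489e-04,  2.86677047e+00]), 'wrist_force': array([ 0.21451501, -0.46470089, -0.26944459]), 'wrist_torque': array([-0.01151354, -0.03838628, -0.01173556]), 'finger_force': 0.0, 'width': 0.09392598957294565}
scene [0.77826652 0.51919218 0.94973004] [-0.23429863 -0.45874115 -0.85712351]
scene pot 0.81 [274. 313.  31.  37.] [0.711 0.146 0.033]
scene pot 0.79 [314. 366.  33.  34.] [0.688 0.283 0.033]
scene pot 0.65 [331. 310.  28.  38.] [0.605 0.196 0.033]
scene pot 0.41 [268. 154. 117.  98.] [ 0.547 -0.245  0.033]
scene scale 0.67 [439. 362. 121. 117.] [0.472 0.389 0.033]
scene scale_pan 0.61 [439. 364. 119. 12
[... 689 characters left out ...]
76 0.375 0.033]
side scale_pan 0.51 [263. 304.  36.  52.] [0.604 0.192 0.033]
side bin 0.77 [346. 168. 180. 146.] [ 0.619 -0.215  0.033]
side flap_handle 0.64 [361. 150. 145.  96.] [ 0.611 -0.292  0.033]
side ramekin 0.79 [398. 354.  60.  59.] [0.368 0.194 0.033]
side dredger 0.72 [145. 382.  60.  79.] [0.695 0.392 0.033]
side dredger 0.54 [406. 282.  72.  66.] [0.401 0.048 0.033]
side scraper 0.75 [408. 282.  72.  68.] [0.398 0.046 0.033]
wrist [0.0695151  0.55233971 0.38572667] [ 0.27163442 -0.07656209 -0.95935029]
wrist scale 0.8 [256. 466. 153.  29.] [0.387 0.387 0.033]
wrist scale_pan 0.76 [256. 463. 152.  26.] [0.384 0.389 0.033]
wrist bin 0.73 [255. 465. 154.  29.] [0.386 0.386 0.033]
```

View pics/scene0.png

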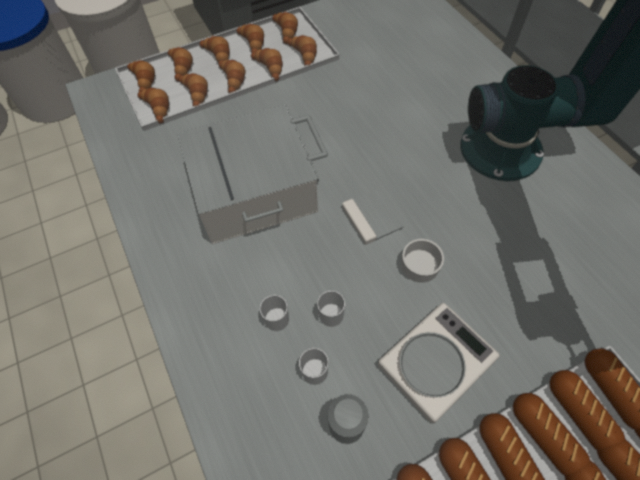

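View pics/side0.png

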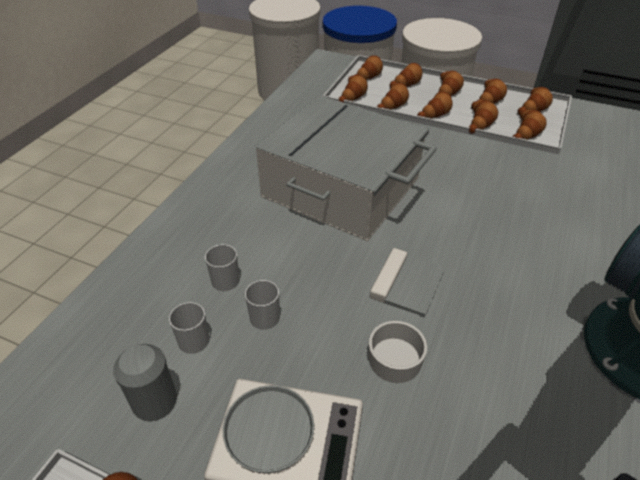

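The scene picture shows the three pots at (274,313), (314,366) and (331,310); the last is nearest the base. The pan is at about (432,365), the bin handle about (314,138). In the side picture the same pot is at (262,304), the pan at (269,429), the handle about (412,160).

```bash
python3 - <<'E'
from h import *
a=cv2.imread("pics/scene0.png")[95:245,175:335]; b=cv2.imread("pics/side0.png")[95:245,250:450]
cv2.imwrite("pics/crop1.png",np.hstack([cv2.resize(a,(356,334),interpolation=2),cv2.resize(b,(444,334),interpolation=2)]))
a=cv2.imread("pics/scene0.png")
def fit(uv):
    # pan rim
    return [np.round(ray(n,u,v,0.054),4) for n,u,v in uv]
print(fit([("scene",432,365),("side",269,429)]))
for n,u,v in [("scene",331,298.5),("side",262.5,290)]: print("pot rim",ray(n,u,v,.066))
print("scale disp corner..",[ray("scene",u,v,.036) for u,v in [(443,305),(498,353),(433,419),(379,361)]])
E
```

```text
[array([0.4934, 0.3903, 0.054 ]), array([0.4876, 0.3908, 0.054 ])]
pot rim [0.5992363  0.18617456 0.066     ]
pot rim [0.60468333 0.18829634 0.066     ]
scale disp corner.. [array([0.39753338, 0.29632645, 0.036     ]), array([0.36163801, 0.42877102, 0.036     ]), array([0.5419965 , 0.46968533, 0.036     ]), array([0.57325503, 0.33312384, 0.036     ])]
```

View pics/crop1.png

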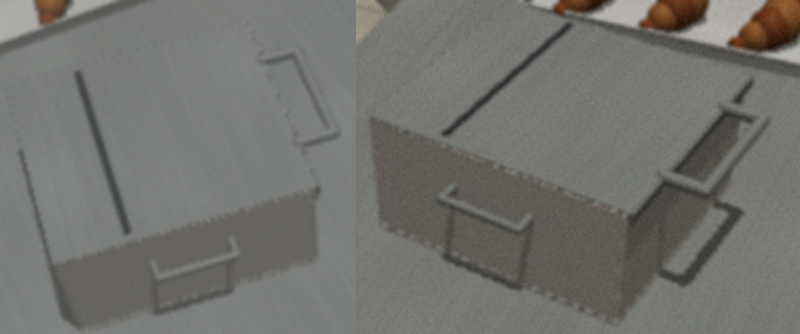

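The crop shows the closed handle bar: scene px about (308,118)–(326,155), side px about (435,149)–(407,179), with bin side grip towards +y facing the cameras.

```bash
python3 - <<'E'
from h import *
from scipy.optimize import least_squares
# points in bin frame: bar ends, front +y top corner, rear +y top corner, (slot ends, scene only)
obs=[("scene",[-.171,-.06,.127],(308.5,118.4)),("scene",[-.171,.06,.127],(326.5,154.8)),
("side",[-.171,-.06,.127],(435.1,149)),("side",[-.171,.06,.127],(407.2,179.2)),
("scene",[-.13,.12,.125],(317.9,180.4)),("scene",[.13,.12,.125],(198.8,213.6)),("side",[-.13,.12,.125],(373.9,191.8)),("side",[.13,.12,.125],(256.3,146.8))]
def f(p):
    q=[]
    for n,P,uv in obs:
        w=R.from_euler("z",p[2]).apply(P)+[p[0],p[1],0]; q+=list(proj(n,w)[0]-uv)
    return q
s=least_squares(f,[.6,-.2,0],loss="soft_l1"); print(s.x,np.round(s.fun.reshape(-1,2),1))
for P in ([-.171,0,.127],[.055,0,.127]): print(R.from_euler("z",s.x[2]).apply(P)+[*s.x[:2],0])
o=robot.get_obs()
print(rel([.603,.189,.2]))
E
```

```text
[ 0.61589178 -0.18952375 -0.15058202] [[ 0.4 -1.2]
 [-0.8 -0.9]
 [-0.9  0.5]
 [ 0.4  2.2]
 [-0.8 -1. ]
 [ 0.3 -0.4]
 [-1.8  0.4]
 [ 0.1  1. ]]
[ 0.44682682 -0.16387143  0.127     ]
[ 0.67026939 -0.1977745   0.127     ]
(array([-5.291, -2.045,  0.225]), array([0., 0., 0.]))
```

Emit:
{"method": "servo_tool", "body": {
  "plan": [
    [-0.3, -0.1, 0, 0, 0, 0, 94],
    [-0.65, -0.25, 0, 0, 0, 0, 94],
    [-1, -0.4, 0, 0, 0, 0, 94]
  ]
}}

```text
time: 1.6
tool_pos: [0.235, 0.4633, 0.2224]
ee_rot: [3.141, 0.0, 2.869]
wrist_force: [0.8, -0.1, 0.3]
width: 0.094
finger_force: 0.0
```

Emit:
{"method": "servo_tool", "body": {
  "plan": [
    [-0.3, -0.1, 0, 0, 0, 0, 94],
    [-0.65, -0.25, 0, 0, 0, 0, 94],
    [-1, -0.4, 0, 0, 0, 0, 94]
  ]
}}

```text
time: 1.85
tool_pos: [0.321, 0.3971, 0.2226]
ee_rot: [3.141, 0.0, 2.868]
wrist_force: [1.1, 0.6, -0.5]
width: 0.0938
finger_force: 0.0
```

Emit:
{"method": "servo_tool", "body": {
  "plan": [
    [-0.3, -0.1, 0, 0, 0, 0, 94],
    [-0.65, -0.25, 0, 0, 0, 0, 94],
    [-1, -0.4, 0, 0, 0, 0, 94]
  ]
}}

```text
time: 2.1
tool_pos: [0.4065, 0.3313, 0.2227]
ee_rot: [3.141, 0.0, 2.867]
wrist_force: [0.9, 0.9, -0.2]
width: 0.0938
finger_force: 0.0
```

Emit:
{"method": "servo_tool", "body": {
  "plan": [
    [-0.3, -0.1, 0, 0, 0, 0, 94],
    [-0.65, -0.25, 0, 0, 0, 0, 94],
    [-1, -0.4, 0, 0, 0, 0, 94]
  ]
}}

```text
time: 2.35
tool_pos: [0.492, 0.2656, 0.2226]
ee_rot: [3.141, 0.0, 2.867]
wrist_force: [1.1, 1.2, -1.0]
width: 0.0939
finger_force: 0.0
```

Emit:
{"method": "servo_tool", "body": {
  "plan": [
    [-0.3, -0.1, 0, 0, 0, 0, 94],
    [-0.6, -0.25, 0, 0, 0, 0, 94],
    [-0.8, -0.4, 0, 0, 0, 0, 94],
    [-0.9, -0.4, 0, 0, 0, 0, 94],
    [-0.9, -0.4, 0, 0, 0, 0, 94],
    [-0.9, -0.4, 0, 0, 0, 0, 94]
  ]
}}

```text
time: 2.85
tool_pos: [0.5663, 0.2045, 0.2222]
ee_rot: [3.141, -0.001, 2.867]
wrist_force: [-0.8, -0.2, -0.2]
width: 0.0938
finger_force: 0.0
```

```bash
python3 - <<'E'
from h import *
im=snap("wrist","w1.png"); 
o=robot.get_obs(); print(o["time"],o["tool_pos"],o["ee_rot"])
for d in robot.find_in("pot","wrist"): print(d, ray("wrist",d["extent"][0],d["extent"][1],.04))
print(proj("wrist",[[.603,.189,.066],[.603,.189,0]]), rel([.603,.189,.1]))
E
```

```text
2.9 [0.56592567 0.20503015 0.22248105] [ 3.14100072e+00 -8.50414953e-04  2.86786033e+00]
{'extent': [422.5, 329.4, 42.4, 80.1], 'conf': 0.86} [0.68687657 0.2702644  0.04      ]
{'extent': [306.1, 370.9, 58.9, 74.0], 'conf': 0.64} [0.70050918 0.15090544 0.04      ]
{'extent': [323.4, 272.4, 66.7, 80.9], 'conf': 0.63} [0.6060961  0.19487038 0.04      ]
[[315.7830926  281.24452926]
 [316.91444789 257.57825767]] (array([-0.404, -0.057,  1.226]), array([0., 0., 0.]))
```

View pics/w1.png

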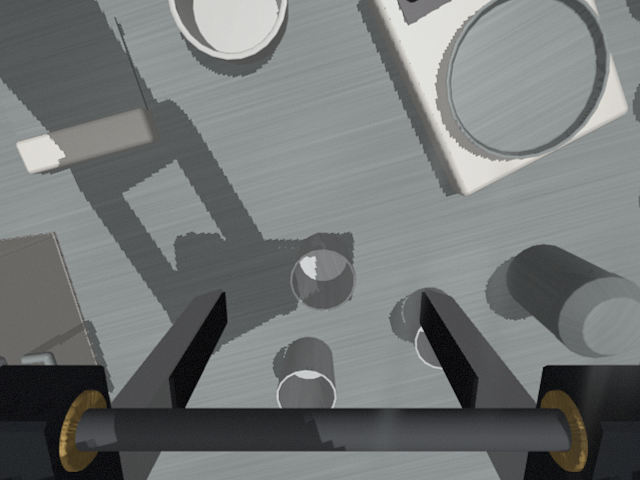

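The wrist picture shows the target pot's rim centred at about (323,279), another pot behind at (307,390), and the pan's outer rim centred at about (526,76).

```bash
python3 - <<'E'
from h import *
p=ray("wrist",323.5,279,.066); q=ray("wrist",526,77,.054); print(p,q)
print(rel([p[0],p[1],.044]))
E
```

```text
[0.60280323 0.19585127 0.066     ] [0.49027681 0.38776636 0.054     ]
(array([-0.384,  0.008,  1.786]), array([0., 0., 0.]))
```

Emit:
{"method": "servo_tool", "body": {
  "plan": [
    [-0.2, 0.01, 0.2, 0, 0, 0, 94],
    [-0.38, 0.01, 0.4, 0, 0, 0, 94],
    [-0.38, 0.01, 0.7, 0, 0, 0, 94],
    [-0.38, 0.01, 1, 0, 0, 0, 94]
  ]
}}

```text
time: 3.28
tool_pos: [0.6038, 0.1961, 0.1227]
ee_rot: [3.14, 0.002, 2.868]
wrist_force: [0.0, -0.0, -0.5]
width: 0.0935
finger_force: 0.0
```

Emit:
{"method": "servo_tool", "body": {
  "plan": [
    [0, 0, 0.25, 0, 0, 0, 94],
    [0, 0, 0.5, 0, 0, 0, 94],
    [0, 0, 0.7, 0, 0, 0, 94],
    [0, 0, 0.78, 0, 0, 0, 94],
    [0, 0, 0.78, 0, 0, 0, 94],
    [0, 0, 0.78, 0, 0, 0, 70],
    [0, 0, 0.78, 0, 0, 0, 45],
    [0, 0, 0.78, 0, 0, 0, 45],
    [0, 0, 0.78, 0, 0, 0, 45],
    [0, 0, 0.78, 0, 0, 0, 45],
    [0, 0, 0.78, 0, 0, 0, 45],
    [0, 0, 0.78, 0, 0, 0, 45]
  ]
}}

```text
time: 4.28
tool_pos: [0.6037, 0.1944, 0.0451]
ee_rot: [3.141, 0.001, 2.867]
wrist_force: [-0.7, 0.6, 1.1]
width: 0.0537
finger_force: 30.0
```

Emit:
{"method": "servo_tool", "body": {
  "plan": [
    [0, 0, -0.15, 0, 0, 0, 45],
    [0, 0, -0.4, 0, 0, 0, 45],
    [0, 0, -0.7, 0, 0, 0, 45],
    [0, 0, -0.9, 0, 0, 0, 45],
    [0, 0, -1, 0, 0, 0, 45]
  ]
}}

```text
time: 4.7
tool_pos: [0.6049, 0.1949, 0.1482]
ee_rot: [3.139, 0.005, 2.867]
wrist_force: [0.4, 0.5, -0.6]
width: 0.0541
finger_force: 30.0
```

Emit:
{"method": "servo_tool", "body": {
  "plan": [
    [0.1, 0.1, 0, 0, 0, 0, 45],
    [0.3, 0.3, 0, 0, 0, 0, 45],
    [0.5, 0.5, 0, 0, 0, 0, 45],
    [0.7, 0.7, 0, 0, 0, 0, 45],
    [0.81, 0.78, 0, 0, 0, 0, 45]
  ]
}}

```text
time: 5.12
tool_pos: [0.5434, 0.2946, 0.1418]
ee_rot: [-3.141, -0.005, 2.87]
wrist_force: [0.2, 0.2, -1.2]
width: 0.0538
finger_force: 30.0
```

Emit:
{"method": "servo_tool", "body": {
  "plan": [
    [0.15, 0.15, 0, 0, 0, 0, 45],
    [0.35, 0.35, 0, 0, 0, 0, 45],
    [0.55, 0.55, 0, 0, 0, 0, 45],
    [0.7, 0.7, 0, 0, 0, 0, 45],
    [0.81, 0.78, 0, 0, 0, 0, 45],
    [0.81, 0.78, 0, 0, 0, 0, 45],
    [0.81, 0.78, 0, 0, 0, 0, 45]
  ]
}}

```text
time: 5.7
tool_pos: [0.4893, 0.3883, 0.1435]
ee_rot: [-3.14, -0.0, 2.868]
wrist_force: [0.0, -0.0, -1.4]
width: 0.054
finger_force: 30.0
```

```bash
python3 - <<'E'
from h import *
snap("wrist","w2.png"); o=robot.get_obs(); print(o["tool_pos"],o["width"],o["finger_force"])
z=o["tool_pos"][2]-.0451
print(proj("wrist",[[*o["tool_pos"][:2],z+.066]]))
E
```

```text
[0.48994078 0.38776417 0.14375638] 0.054204093422051666 29.978568144142628
[[321.75984785 347.43696555]]
```

View pics/w2.png

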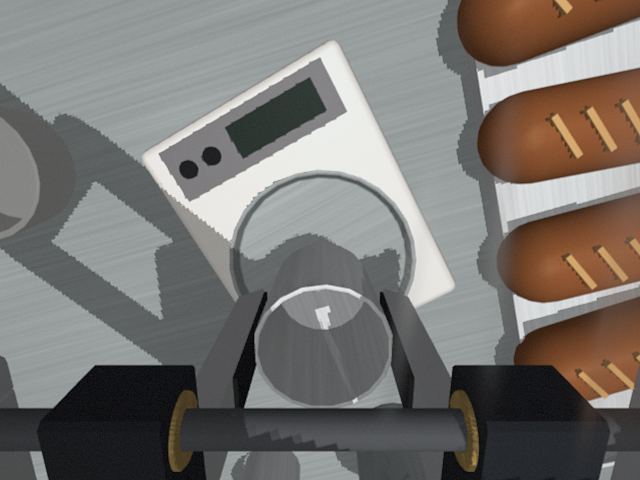

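The wrist picture shows the pot gripped, rim centred at (323,346) as expected, above the pan (rim centred near (322,260)), clear of all else.

Emit:
{"method": "servo_tool", "body": {
  "plan": [
    [0, 0, 0.1, 0, 0, 0, 45],
    [0, 0, 0.25, 0, 0, 0, 45],
    [0, 0, 0.4, 0, 0, 0, 45],
    [0, 0, 0.47, 0, 0, 0, 45],
    [0, 0, 0.5, 0, 0, 0, 45],
    [0, 0, 0.51, 0, 0, 0, 45],
    [0, 0, 0.51, 0, 0, 0, 45]
  ]
}}

```text
time: 6.33
tool_pos: [0.4903, 0.3883, 0.0937]
ee_rot: [3.141, 0.0, 2.866]
wrist_force: [-0.7, 1.0, -0.2]
width: 0.0539
finger_force: 30.0
```

Emit:
{"method": "servo_tool", "body": {
  "plan": [
    [0, 0, 0.005, 0, 0, 0, 45],
    [0, 0, 0.01, 0, 0, 0, 45],
    [0, 0, 0.015, 0, 0, 0, 45],
    [0, 0, 0.015, 0, 0, 0, 45]
  ]
}}

```text
time: 6.67
tool_pos: [0.49, 0.3889, 0.0925]
ee_rot: [3.141, 0.001, 2.867]
wrist_force: [0.5, -0.6, 0.2]
width: 0.0537
finger_force: 30.0
```

Emit:
{"method": "servo_tool", "body": {
  "plan": [
    [0, 0, 0.005, 0, 0, 0, 45],
    [0, 0, 0.01, 0, 0, 0, 45],
    [0, 0, 0.015, 0, 0, 0, 45],
    [0, 0, 0.015, 0, 0, 0, 45]
  ]
}}

```text
time: 7.0
tool_pos: [0.49, 0.3888, 0.0911]
ee_rot: [3.141, 0.0, 2.867]
wrist_force: [-0.7, -0.8, 1.7]
width: 0.054
finger_force: 30.0
```

Emit:
{"method": "servo_tool", "body": {
  "plan": [
    [0, 0, 0, 0, 0, 0, 56],
    [0, 0, 0, 0, 0, 0, 60],
    [0, 0, 0, 0, 0, 0, 70],
    [0, 0, 0, 0, 0, 0, 84],
    [0, 0, 0, 0, 0, 0, 84],
    [0, 0, 0, 0, 0, 0, 84],
    [0, 0, 0, 0, 0, 0, 84],
    [0, 0, 0, 0, 0, 0, 84]
  ]
}}

```text
time: 7.67
tool_pos: [0.4899, 0.3887, 0.0905]
ee_rot: [3.141, 0.0, 2.867]
wrist_force: [0.0, -0.1, -0.2]
width: 0.0835
finger_force: 0.0
```

Emit:
{"method": "servo_tool", "body": {
  "plan": [
    [0, 0, -0.1, 0, 0, 0, 84],
    [0, 0, -0.3, 0, 0, 0, 84],
    [0, 0, -0.55, 0, 0, 0, 84],
    [0, 0, -0.8, 0, 0, 0, 84],
    [0, 0, -1, 0, 0, 0, 84],
    [0, 0, -1, 0, 0, 0, 84]
  ]
}}

```text
time: 8.17
tool_pos: [0.492, 0.3902, 0.1976]
ee_rot: [3.133, 0.007, 2.867]
wrist_force: [-0.6, 0.8, 0.5]
width: 0.0839
finger_force: 0.0
```

```bash
python3 - <<'E'
from h import *
im=snap("wrist","w3.png"); s=snap("side","s3.png")
a=cv2.resize(im,(400,300)); b=s[330:480,180:380]; b=cv2.resize(b,(400,300),interpolation=2)
cv2.imwrite("pics/c3.png",np.hstack([a,b])[:,:,::-1])
o=robot.get_obs(); print(o["tool_pos"],proj("wrist",[[.490,.389,.112],[.490,.389,.046]]))
E
```

```text
[0.49025385 0.38897037 0.19171562] [[322.05177595 264.90160127]
 [322.12097963 237.97971053]]
```

View pics/c3.png

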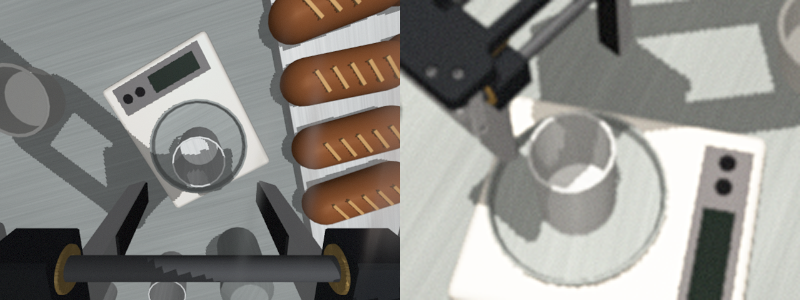

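The pot stands upright, let go, near the middle of the pan (wrist crop at (198,160), pan centre (197,145)).

Emit:
{"method": "servo_tool", "body": {
  "plan": [
    [0, 0, -0.3, 0, 0, 0.07, 84],
    [0, 0, -0.5, 0, 0, 0.15, 84],
    [0, 0, -0.6, 0, 0, 0.22, 60],
    [0, 0, -0.6, 0, 0, 0.3, 60],
    [0, 0, -0.6, 0, 0, 0.37, 40],
    [0, 0, -0.6, 0, 0, 0.45, 40],
    [0, 0, -0.6, 0, 0, 0.53, 40],
    [0, 0, -0.6, 0, 0, 0.6, 40],
    [0, 0, -0.6, 0, 0, 0.68, 28],
    [0, 0, -0.6, 0, 0, 0.76, 28],
    [0, 0, -0.6, 0, 0, 0.84, 28],
    [0, 0, -0.6, 0, 0, 0.92, 28]
  ]
}}

```text
time: 9.27
tool_pos: [0.4891, 0.3882, 0.2475]
ee_rot: [-3.138, 0.003, 1.418]
wrist_force: [-0.3, 1.0, -0.3]
width: 0.0278
finger_force: 0.0
```

Emit:
{"method": "servo_tool", "body": {
  "plan": [
    [-0.3, 0, 0, 0, 0, 0, 28],
    [-0.65, 0, 0, 0, 0, 0, 28],
    [-1, 0, 0, 0, 0, 0, 28]
  ]
}}

```text
time: 9.52
tool_pos: [0.474, 0.2887, 0.2471]
ee_rot: [-3.137, 0.003, 1.426]
wrist_force: [0.5, -1.4, 1.2]
width: 0.0281
finger_force: 0.0
```

Emit:
{"method": "servo_tool", "body": {
  "plan": [
    [-0.3, 0, 0, 0, 0, 0, 28],
    [-0.65, 0, 0, 0, 0, 0, 28],
    [-1, 0, 0, 0, 0, 0, 28]
  ]
}}

```text
time: 9.77
tool_pos: [0.4592, 0.1892, 0.2478]
ee_rot: [-3.138, 0.002, 1.425]
wrist_force: [0.4, 0.0, 0.7]
width: 0.0282
finger_force: 0.0
```

Emit:
{"method": "servo_tool", "body": {
  "plan": [
    [-0.3, 0, 0, 0, 0, 0, 28],
    [-0.65, 0, 0, 0, 0, 0, 28],
    [-1, 0, 0, 0, 0, 0, 28]
  ]
}}

```text
time: 10.02
tool_pos: [0.4446, 0.0905, 0.248]
ee_rot: [-3.138, 0.001, 1.425]
wrist_force: [0.3, -0.3, 0.1]
width: 0.0278
finger_force: 0.0
```

Emit:
{"method": "servo_tool", "body": {
  "plan": [
    [-0.3, 0, 0, 0, 0, 0, 28],
    [-0.65, 0, 0, 0, 0, 0, 28],
    [-1, 0, 0, 0, 0, 0, 28],
    [-1, 0, 0, 0, 0, 0, 28],
    [-1, 0, 0, 0, 0, 0, 28]
  ]
}}

```text
time: 10.43
tool_pos: [0.4305, -0.0083, 0.2484]
ee_rot: [-3.138, -0.0, 1.42]
wrist_force: [0.6, -0.3, 0.6]
width: 0.0277
finger_force: 0.0
```

```bash
python3 - <<'E'
from h import *
o=robot.get_obs(); print(o["time"],o["tool_pos"],o["ee_rot"],rel([.447,-.164,.2],R.from_euler("xyz",[np.pi,0,1.42])))
snap("wrist","w4.png"); r=R.from_euler("z",-.1506)
print(proj("wrist",r.apply([[-.171,-.06,.127],[-.171,.06,.127],[-.13,.12,.125]])+[.6159,-.1895,0]))
E
```

```text
10.4333 [ 0.43053559 -0.00829161  0.24844527] [-3.13800405e+00 -4.31926598e-04  1.42027443e+00] (array([-1.515,  0.398,  0.482]), array([-0.002, -0.   ,  0.   ]))
[[367.58882599 477.65664796]
 [372.75756563 358.03882361]
 [429.12024236 287.56046791]]
```

View pics/w4.png

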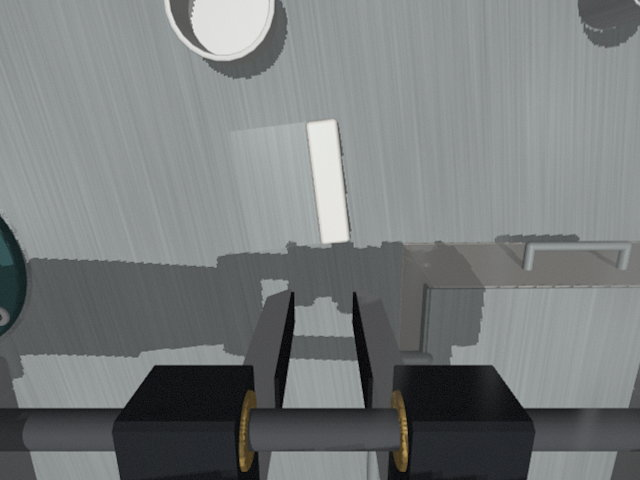

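The picture shows the bin's front corner at (428,287) exactly as my model predicts, the near handle leg at about (430,357), bar just behind the right finger.

Emit:
{"method": "servo_tool", "body": {
  "plan": [
    [-0.3, 0.1, 0, 0, 0, 0, 28],
    [-0.65, 0.3, 0, 0, 0, 0, 28],
    [-1, 0.4, 0, 0, 0, 0, 28]
  ]
}}

```text
time: 10.73
tool_pos: [0.4576, -0.111, 0.2494]
ee_rot: [-3.141, -0.001, 1.429]
wrist_force: [0.6, -0.3, -0.6]
width: 0.0279
finger_force: 0.0
```

Emit:
{"method": "servo_tool", "body": {
  "plan": [
    [-0.3, 0, 0.2, 0, 0, 0, 28],
    [-0.51, 0, 0.5, 0, 0, 0, 28],
    [-0.51, 0, 0.8, 0, 0, 0, 28],
    [-0.51, 0, 0.85, 0, 0, 0, 28],
    [-0.51, 0, 0.85, 0, 0, 0, 28],
    [-0.51, 0, 0.85, 0, 0, 0, 28]
  ]
}}

```text
time: 11.23
tool_pos: [0.4497, -0.161, 0.166]
ee_rot: [3.141, -0.001, 1.427]
wrist_force: [0.3, -0.4, 0.6]
width: 0.0279
finger_force: 0.0
```

```bash
python3 - <<'E'
from h import *
o=robot.get_obs(); print(o["time"],o["tool_pos"],o["ee_rot"],rel([.447,-.164,.125],R.from_euler("xyz",[np.pi,0,1.42])))
im=snap("wrist","w5.png"); s=snap("side","s5.png"); c=snap("scene","c5.png")
P=R.from_euler("z",-.1506).apply([[-.171,0,.127],[-.171,.06,.127]])+[.6159,-.1895,0]
print(proj("wrist",P))
cv2.imwrite("pics/k5.png",np.hstack([cv2.resize(im[200:480,180:480],(300,280)),cv2.resize(s[90:210,340:460],(280,280)),cv2.resize(c[90:190,260:340],(220,280))])[:,:,::-1])
E
```

```text
11.2333 [ 0.44968253 -0.16097053  0.16598154] [ 3.14145466e+00 -5.36141133e-04  1.42667016e+00] (array([-0.034, -0.022,  0.41 ]), array([ 0.   , -0.   ,  0.004]))
[[317.38581355 292.62826782]
 [317.74769935 182.1581188 ]]
```

View pics/k5.png

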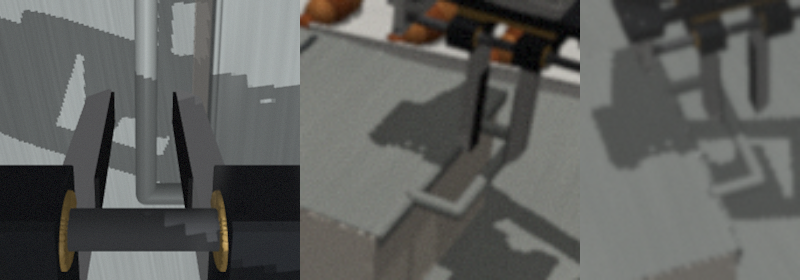

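The wrist crop shows the bar between the fingers (image col ~326, far end at row ~395), about 2–3 mm right of the jaw centre.

Emit:
{"method": "servo_tool", "body": {
  "plan": [
    [-0.03, 0.02, 0, 0, 0, 0, 28],
    [-0.03, 0.02, 0.1, 0, 0, 0, 28],
    [-0.03, 0.02, 0.2, 0, 0, 0, 28],
    [-0.03, 0.02, 0.3, 0, 0, 0, 28],
    [-0.03, 0.02, 0.37, 0, 0, 0, 28],
    [-0.03, 0.02, 0.41, 0, 0, 0, 28],
    [-0.03, 0.02, 0.41, 0, 0, 0, 28]
  ]
}}

```text
time: 11.97
tool_pos: [0.4495, -0.165, 0.1225]
ee_rot: [-3.138, -0.001, 1.424]
wrist_force: [-0.4, -0.5, 0.1]
width: 0.0281
finger_force: 0.0
```

Emit:
{"method": "servo_tool", "body": {
  "plan": [
    [0, 0, 0, 0, 0, 0, 20],
    [0, 0, 0, 0, 0, 0, 14],
    [0, 0, 0, 0, 0, 0, 8],
    [0, 0, 0, 0, 0, 0, 5],
    [0, 0, 0, 0, 0, 0, 5],
    [0, 0, 0, 0, 0, 0, 5],
    [0, 0, 0, 0, 0, 0, 5]
  ]
}}

```text
time: 12.55
tool_pos: [0.4502, -0.1656, 0.1249]
ee_rot: [-3.141, 0.0, 1.424]
wrist_force: [-4.5, 1.1, 4.1]
width: 0.0109
finger_force: 30.0
```

Emit:
{"method": "servo_tool", "body": {
  "plan": [
    [0, 0.0, -0.05, 0, 0, 0, 5],
    [0, 0.0, -0.1, 0, 0, 0, 5],
    [0, 0.01, -0.2, 0, 0, 0, 5],
    [0, 0.02, -0.295, 0, 0, 0, 5],
    [0, 0.035, -0.39, 0, 0, 0, 5],
    [0, 0.055, -0.49, 0, 0, 0, 5],
    [0, 0.077, -0.585, 0, 0, 0, 5],
    [0, 0.105, -0.68, 0, 0, 0, 5],
    [0, 0.136, -0.773, 0, 0, 0, 5],
    [0, 0.172, -0.865, 0, 0, 0, 5],
    [0, 0.212, -0.955, 0, 0, 0, 5],
    [0, 0.212, -0.955, 0, 0, 0, 5]
  ]
}}

```text
time: 13.55
tool_pos: [0.4713, -0.1686, 0.2231]
ee_rot: [-3.141, 0.0, 1.424]
wrist_force: [-6.9, -0.2, 0.2]
width: 0.0112
finger_force: 30.0
```

Emit:
{"method": "servo_tool", "body": {
  "plan": [
    [0, 0.02, -0.045, 0, 0, 0, 5],
    [0, 0.044, -0.088, 0, 0, 0, 5],
    [0, 0.09, -0.175, 0, 0, 0, 5],
    [0, 0.142, -0.26, 0, 0, 0, 5],
    [0, 0.197, -0.34, 0, 0, 0, 5],
    [0, 0.255, -0.42, 0, 0, 0, 5],
    [0, 0.317, -0.5, 0, 0, 0, 5],
    [0, 0.382, -0.572, 0, 0, 0, 5],
    [0, 0.45, -0.643, 0, 0, 0, 5],
    [0, 0.52, -0.71, 0, 0, 0, 5],
    [0, 0.596, -0.776, 0, 0, 0, 5],
    [0, 0.596, -0.776, 0, 0, 0, 5]
  ]
}}

```text
time: 14.55
tool_pos: [0.5305, -0.1772, 0.3031]
ee_rot: [3.138, 0.001, 1.424]
wrist_force: [-9.5, 1.9, 8.7]
width: 0.0111
finger_force: 30.0
```

```bash
python3 - <<'E'
from h import *
o=robot.get_obs(); print(o["time"],o["tool_pos"],o["wrist_force"],o["width"],o["finger_force"])
h=np.array([.6703,-.1978,.127]); 
c=o["tool_pos"]+[0,0,.002]-h; d=-(R.from_euler("z",-.1506).inv().apply(c))[0]; print("angle",np.degrees(np.arctan2(c[2],d)),np.hypot(d,c[2]))
s=snap("side","s6.png"); k=snap("scene","c6.png"); w=snap("wrist","w6.png")
cv2.imwrite("pics/k6.png",np.hstack([cv2.resize(s[30:230,230:470],(360,300)),cv2.resize(w,(400,300))])[:,:,::-1])
E
```

```text
14.55 [ 0.53054188 -0.17723042  0.30312596] [-9.54638584  1.92494722  8.73358371] 0.011137766072602733 30.009915232658386
angle 51.5839194539777 0.22734093023233015
```

View pics/k6.png

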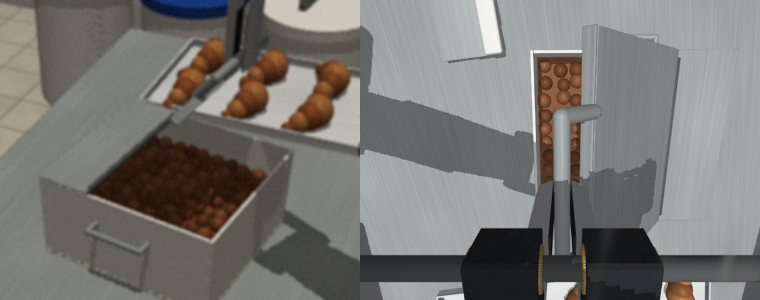

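The flap is up around 51° with the bar firmly in the jaws (wrist view), nothing else touched.

Emit:
{"method": "servo_tool", "body": {
  "plan": [
    [0, 0.03, -0.03, 0, 0, 0, 5],
    [0, 0.07, -0.06, 0, 0, 0, 5],
    [0, 0.12, -0.095, 0, 0, 0, 5],
    [0, 0.17, -0.13, 0, 0, 0, 5],
    [0, 0.22, -0.165, 0, 0, 0, 5],
    [0, 0.26, -0.19, 0, 0, 0, 5],
    [0, 0.28, -0.205, 0, 0, 0, 5],
    [0, 0.28, -0.205, 0, 0, 0, 5],
    [0, 0.28, -0.205, 0, 0, 0, 5],
    [0, 0.28, -0.205, 0, 0, 0, 5],
    [0, 0.28, -0.205, 0, 0, 0, 5]
  ]
}}

```text
time: 15.62
tool_pos: [0.5578, -0.1812, 0.3226]
ee_rot: [3.138, 0.001, 1.424]
wrist_force: [-6.5, 0.1, 6.7]
width: 0.0111
finger_force: 30.0
```

```bash
python3 - <<'E'
from h import *
o=robot.get_obs(); print(o["time"],o["tool_pos"],o["wrist_force"],o["width"],o["finger_force"])
for dx in (0,.0035):
    h=np.array([.6703+dx,-.1978,.127]); c=o["tool_pos"]+[0,0,.002]-h; d=-(R.from_euler("z",-.1506).inv().apply(c))[0]; print("angle",np.degrees(np.arctan2(c[2],d)),np.hypot(d,c[2]))
s=snap("side","s7.png"); w=snap("wrist","w7.png")
cv2.imwrite("pics/k7.png",np.hstack([cv2.resize(s,(400,300)),cv2.resize(w,(400,300))])[:,:,::-1])
E
```

```text
15.6167 [ 0.55779476 -0.18124355  0.32256204] [-6.50083539  0.05301643  6.74969656] 0.011110998564355946 30.005221366882324
angle 60.075464704420106 0.22795184422017217
angle 59.32735875994509 0.22969766729246144
```

View pics/k7.png

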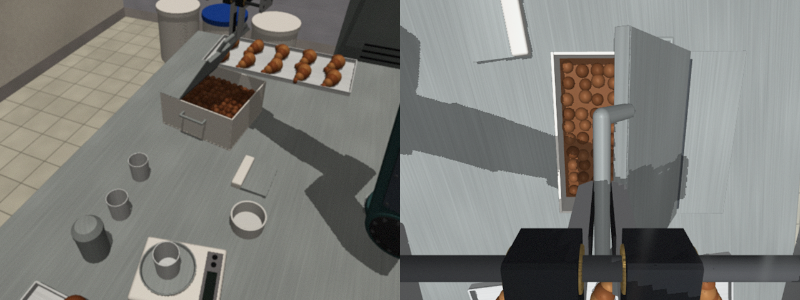

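The flap is held at about 60°, the pot stands upright in the pan, and the bystanders are where they were.

```bash
python3 -c "
from bench import robot
print(robot.close_job())"
```

```text
the job is handed in; nothing more can be done
None
```

The pot nearest the robot is standing upright in the scale's pan and let go, and the gripper is holding the flap at about 60° (59–60° by my estimate). I handed the job in at about 16 s; no verdict came back.

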